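Build a deck on the kiln base and load it

TASK

Add an upper deck to the small kiln base for the next firing: stand the three tall round posts upright, one on each of the three brown post rings on its floor, lay the long narrow kiln shelf squarely on top of all three posts, centred over the base, and then stand the clay animal on its feet in the middle of that shelf, facing lengthwise along it (either way). The clay cup already standing on the kiln base stays where it is, under the shelf, and the two short square posts, too low to clear the cup, are to be left alone.

Things in the scene. Friction and masses are not known exactly. Their poses are not given: they have to be found in the camera images.
- tall_post_1: one of the three tall kiln posts: an upright pale-cream ceramic tube, round, 24 mm outside diameter, 66 mm tall, small dark bore (11 mm) in its top, 70 g, standing loose on the worktop. The three are alike and interchangeable. Origin: centre of its underside; z up along the tube.
- tall_post_2: one of the three tall kiln posts: an upright pale-cream ceramic tube, round, 24 mm outside diameter, 66 mm tall, small dark bore (11 mm) in its top, 70 g, standing loose on the worktop. The three are alike and interchangeable. Origin: centre of its underside; z up along the tube.
- tall_post_3: one of the three tall kiln posts: an upright pale-cream ceramic tube, round, 24 mm outside diameter, 66 mm tall, small dark bore (11 mm) in its top, 70 g, standing loose on the worktop. The three are alike and interchangeable. Origin: centre of its underside; z up along the tube.
- short_post_1: one of two short kiln posts, not for this job: a square cream ceramic block 28 x 28 mm, 34 mm tall, standing loose among the others. Origin: centre of its underside.
- short_post_2: one of two short kiln posts, not for this job: a square cream ceramic block 28 x 28 mm, 34 mm tall, standing loose among the others. Origin: centre of its underside.
- kiln_base: low base of a bench kiln, fixed: grey pan 176 x 276 mm, pale bricks, white floor slab 116 x 232 mm, its top at z = 50 mm. Origin: centre of the underside; y along its length. Three brown rings on the slab, 33 mm wide, at (x, y) = (-19, 85), (19, 85) and (0, -85) mm mark the posts' places. Posts on the pair stand 14 mm apart: grip posts along the base's y, where 30 mm either side is free.
- clay_cup: a small terracotta cup, 60 mm across and 47 mm tall, standing loose near the middle of the kiln base's floor slab, between the rings. To be left as it is. Origin: centre of its underside.
- deck: narrow kiln shelf: flat cream slab with a white top, 64 mm wide (x), 224 mm long (y), 12 mm thick, about 0.34 kg, lying loose on the worktop to the left, beyond the fixed vice. Grip it across the 64 mm at its middle. Origin: centre of the underside; z up. Laid on the posts its underside is at z = 116 mm, its top at 128 mm. Carry it over the vice with the fingertips at least 0.2 m up.
- clay_animal: small white clay animal on four legs, 35 mm wide (x), 70 mm long (y, head to -y), 51 mm tall with ears, about 90 g, standing loose among the posts. Origin: middle of its length and width at the soles; z up. Grip its body (14 to 44 mm above the soles) across x, about 30 mm above the soles, 6 mm from the origin towards +y.

How it is judged:
On the way, in this order (a step that is already met when the one before it is completed fails the run):
1. the three tall posts stand upright on the three rings, let go (((x of tall_post_1 in the frame of kiln_base between -0.029 and -0.009 m and y of tall_post_1 in the frame of kiln_base between 0.075 and 0.095 m and z of tall_post_1 in the frame of kiln_base between 0.046 and 0.054 m and angle between tall_post_1's own z axis and vertical below 0.06 rad) or (x of tall_post_2 in the frame of kiln_base between -0.029 and -0.009 m and y of tall_post_2 in the frame of kiln_base between 0.075 and 0.095 m and z of tall_post_2 in the frame of kiln_base between 0.046 and 0.054 m and angle between tall_post_2's own z axis and vertical below 0.06 rad) or (x of tall_post_3 in the frame of kiln_base between -0.029 and -0.009 m and y of tall_post_3 in the frame of kiln_base between 0.075 and 0.095 m and z of tall_post_3 in the frame of kiln_base between 0.046 and 0.054 m and angle between tall_post_3's own z axis and vertical below 0.06 rad)) and ((x of tall_post_1 in the frame of kiln_base between 0.009 and 0.029 m and y of tall_post_1 in the frame of kiln_base between 0.075 and 0.095 m and z of tall_post_1 in the frame of kiln_base between 0.046 and 0.054 m and angle between tall_post_1's own z axis and vertical below 0.06 rad) or (x of tall_post_2 in the frame of kiln_base between 0.009 and 0.029 m and y of tall_post_2 in the frame of kiln_base between 0.075 and 0.095 m and z of tall_post_2 in the frame of kiln_base between 0.046 and 0.054 m and angle between tall_post_2's own z axis and vertical below 0.06 rad) or (x of tall_post_3 in the frame of kiln_base between 0.009 and 0.029 m and y of tall_post_3 in the frame of kiln_base between 0.075 and 0.095 m and z of tall_post_3 in the frame of kiln_base between 0.046 and 0.054 m and angle between tall_post_3's own z axis and vertical below 0.06 rad)) and ((x of tall_post_1 in the frame of kiln_base between -0.01 and 0.01 m and y of tall_post_1 in the frame of kiln_base between -0.095 and -0.075 m and z of tall_post_1 in the frame of kiln_base between 0.046 and 0.054 m and angle between tall_post_1's own z axis and vertical below 0.06 rad) or (x of tall_post_2 in the frame of kiln_base between -0.01 and 0.01 m and y of tall_post_2 in the frame of kiln_base between -0.095 and -0.075 m and z of tall_post_2 in the frame of kiln_base between 0.046 and 0.054 m and angle between tall_post_2's own z axis and vertical below 0.06 rad) or (x of tall_post_3 in the frame of kiln_base between -0.01 and 0.01 m and y of tall_post_3 in the frame of kiln_base between -0.095 and -0.075 m and z of tall_post_3 in the frame of kiln_base between 0.046 and 0.054 m and angle between tall_post_3's own z axis and vertical below 0.06 rad)) and contact force between the fingers and tall_post_1 below 0.1 N and contact force between the fingers and tall_post_2 below 0.1 N and contact force between the fingers and tall_post_3 below 0.1 N), for 0.2 s.
2. the shelf lies level and squarely on all three posts, let go (((x of tall_post_1 in the frame of kiln_base between -0.029 and -0.009 m and y of tall_post_1 in the frame of kiln_base between 0.075 and 0.095 m and z of tall_post_1 in the frame of kiln_base between 0.046 and 0.054 m and angle between tall_post_1's own z axis and vertical below 0.06 rad) or (x of tall_post_2 in the frame of kiln_base between -0.029 and -0.009 m and y of tall_post_2 in the frame of kiln_base between 0.075 and 0.095 m and z of tall_post_2 in the frame of kiln_base between 0.046 and 0.054 m and angle between tall_post_2's own z axis and vertical below 0.06 rad) or (x of tall_post_3 in the frame of kiln_base between -0.029 and -0.009 m and y of tall_post_3 in the frame of kiln_base between 0.075 and 0.095 m and z of tall_post_3 in the frame of kiln_base between 0.046 and 0.054 m and angle between tall_post_3's own z axis and vertical below 0.06 rad)) and ((x of tall_post_1 in the frame of kiln_base between 0.009 and 0.029 m and y of tall_post_1 in the frame of kiln_base between 0.075 and 0.095 m and z of tall_post_1 in the frame of kiln_base between 0.046 and 0.054 m and angle between tall_post_1's own z axis and vertical below 0.06 rad) or (x of tall_post_2 in the frame of kiln_base between 0.009 and 0.029 m and y of tall_post_2 in the frame of kiln_base between 0.075 and 0.095 m and z of tall_post_2 in the frame of kiln_base between 0.046 and 0.054 m and angle between tall_post_2's own z axis and vertical below 0.06 rad) or (x of tall_post_3 in the frame of kiln_base between 0.009 and 0.029 m and y of tall_post_3 in the frame of kiln_base between 0.075 and 0.095 m and z of tall_post_3 in the frame of kiln_base between 0.046 and 0.054 m and angle between tall_post_3's own z axis and vertical below 0.06 rad)) and ((x of tall_post_1 in the frame of kiln_base between -0.01 and 0.01 m and y of tall_post_1 in the frame of kiln_base between -0.095 and -0.075 m and z of tall_post_1 in the frame of kiln_base between 0.046 and 0.054 m and angle between tall_post_1's own z axis and vertical below 0.06 rad) or (x of tall_post_2 in the frame of kiln_base between -0.01 and 0.01 m and y of tall_post_2 in the frame of kiln_base between -0.095 and -0.075 m and z of tall_post_2 in the frame of kiln_base between 0.046 and 0.054 m and angle between tall_post_2's own z axis and vertical below 0.06 rad) or (x of tall_post_3 in the frame of kiln_base between -0.01 and 0.01 m and y of tall_post_3 in the frame of kiln_base between -0.095 and -0.075 m and z of tall_post_3 in the frame of kiln_base between 0.046 and 0.054 m and angle between tall_post_3's own z axis and vertical below 0.06 rad)) and horizontal distance between deck and kiln_base below 0.012 m and angle between the y axis of deck and the y axis of kiln_base, either way round below 0.12 rad and angle between deck's own z axis and vertical below 0.05 rad and z of deck in the frame of kiln_base between 0.112 and 0.12 m and contact force between deck and tall_post_1 above 0.05 N and contact force between deck and tall_post_2 above 0.05 N and contact force between deck and tall_post_3 above 0.05 N and contact force between the fingers and deck below 0.1 N), for 0.2 s.
3. the animal stands in the middle of the shelf (angle between clay_animal's own z axis and vertical below 0.12 rad and angle between the y axis of clay_animal and the y axis of deck, either way round below 0.3 rad and contact force between clay_animal and deck above 0.2 N and z of clay_animal in the frame of deck between 0.007 and 0.017 m and x of clay_animal in the frame of deck between -0.013 and 0.013 m and y of clay_animal in the frame of deck between -0.015 and 0.015 m), for 0.2 s.
At the end, for the whole second after the job is handed in: A tall post upright on each ring (10 mm in x and y); shelf level on all three, centred within 12 mm, square within 0.12 rad; animal on its feet on it, within 15 mm of the middle along it, 13 mm across, lengthwise within 0.3 rad; all released and at rest (all of step 2 and all of step 3 and contact force between the fingers and tall_post_1 below 0.1 N and contact force between the fingers and tall_post_2 below 0.1 N and contact force between the fingers and tall_post_3 below 0.1 N and contact force between the fingers and clay_animal below 0.1 N and linear speed of each of tall_post_1, tall_post_2, tall_post_3, deck, clay_animal, clay_cup below 0.02 m/s); the robot touches nothing.
It fails at once if the cup is shifted by more than 12 mm or tipped (distance of clay_cup from where it was at the start of the episode above 0.012 m or angle between clay_cup's own z axis and vertical above 0.3 rad).
It fails at once if a short post is shifted by more than 25 mm or knocked over (distance of any of short_post_1, short_post_2 from where it was at the start of the episode above 0.025 m or angle between any of short_post_1, short_post_2's own z axis and vertical above 0.5 rad).
It also fails if it takes over 122 s, if anything falls off the work surface, if the arm or the gripper's body presses on something with over 40 N, if the wrist force passes 120 N, or if a joint passes its speed limit or range.

ROBOT

A 7-joint arm with a two-finger parallel gripper is mounted at the origin on the work surface; the furniture and walls round the work are solid. World frame = base frame: x ahead of the robot, y to its left, z up, the work surface at z = 0. Lengths are in m, angles in rad, forces in N, time in s.
With the tool pointing down it reaches from about 0.425 to 0.875 m from the base axis. Payload 4.7 kg.
Tool frame: the origin (TCP) lies midway between the tips of the shut fingers; the grasp point (between the pads) lies 19 mm behind it (bot.grip_point_offset is the distance from the TCP to the grasp point, in m); z points along the fingers, y is the line along which they close (so a half turn about z gives the same grasp; the last joint's range is limited). The gripper opens to 85 mm and grips with 20 to 120 N. Pads are 22 mm wide; open, the fingers measure 114 mm over their backs; the gripper's body (76 mm by 85 mm) begins 54 mm behind the grasp point. The pads swing forward as they close: fully open they stand 13 mm farther back than shut.
Start: joints at [-1.309, 0.321, -0.07, 1.45, 0.023, 1.371, -0.057], TCP at [0.159, 0.63, 0.231] pointing down, gripper open.
Joint ranges: [-2.86, 2.86], [-0.3, 2.09], [-1.38, 1.24], [0.06, 2.45], [-1.56, 4.7], [0.09, 2.05], [-2.69, 2.69]. Speed limits (rad/s): [2.57, 2.57, 3.14, 3.14, 3.14, 3.14, 3.14].

INTERFACE

Orientations are given as [roll, pitch, yaw] about the fixed x, y, z axes, in that order (R = Rz(yaw) Ry(pitch) Rx(roll)).
In Python, from station import bot gives the robot as it stands. The module is installed in compiled form; this text tells all that it offers.
- The arm moves only by the tool send_rows, never from a script. Its argument "targets" is a list of rows, each an object of numbers: "dx", "dy", "dz": the shift along the tool's x, y, z each as a share of 0.075 m, from -1 to 1; "spin": the turn about the tool's z as a share of 0.12 rad, from -1 to 1; "jaw": the opening, from 0 (shut) to 1 (fully open). A call has 1 to 8 rows; each row shifts and turns the commanded pose from where the row before left it, along the tool's axes as they then stand; what a row does not reach is not made up. A row lasts 1/8 s, in which the tool goes at most 62.5 mm and 10.7 degrees, less where a joint would pass 70% of its speed; a pose out of reach is approached as far as the arm can. A call with a number of a shift or a turn outside -1 to 1 is refused whole. A call with a gripper value outside its range is refused whole. The fingers move at their own pace and stop on an object; the grip force is fixed at half the most. Time passes only in rows, so rows that do not move let the fingers close. It gives the time, the measured TCP pose, the force, the opening and the grip force at its end, in the units of the state.
- bot.sense(): the state, without advancing time (a new reading comes with each control period).
- bot.capture(name): name is "scene" or "top" or "wrist"; returns a dict with "image" (420x560x3 uint8, red, green, blue), "fx", "fy", "cx", "cy" (pixels), "distortion" ([k1, k2, p1, p2, k3] as OpenCV has them; the pictures are not rectified), "R" (3x3) and "t" (3): a world point X has camera coordinates R X + t; the wrist camera has in their place "hand_eye" (4x4, takes a point from camera to tool coordinates, whose origin is the TCP and whose axes are the flange's). Camera axes: x right, y down, z forward; pixel columns grow to the right and rows downward; lengths in m; the calibration is good to about 2 mm. A picture is of the moment at which its call begins: read the wrist's pose just before it. There is no depth.
- bot.sign_off(): hands the job in; it is judged then, once.
The state is a dict: "time_s": time; "q": joint angles; "dq": joint speeds; "effort": joint torques, N m; "eef_pos": TCP position; "tool_rot": TCP orientation; "ft_force": force on the tool from outside, world axes, zero at the start; "moment": the same for the moment, N m; "finger_gap": finger opening in m; "gripper_force": force on a finger pad.
Only numpy, scipy, OpenCV 4.12 (cv2) and the standard library are available. Lean on these libraries where they do the work, as an engineer would, in place of code of your own. Each camera call takes 0.05 s, during which the arm holds its last target. There are 200 camera calls.

## Working session

There is one attempt and no reset: what is moved stays moved. The work goes in short steps, Python scripts to look and compute and a tool call to move; the robot and the scene stay as the last step left them, time stands still between calls to the robot, and variables do not carry over. Pictures are saved under pics/ and viewed, at most 14 in all, crops included, and the job is handed in when it is done.

Besides the shell and the picture viewer there is one more tool, called after "Emit:" by a JSON object that holds its "fn" and its "kwargs". send_rows: Moves the arm, as the interface text tells. Shift numbers are shares of 0.075 m and turn numbers shares of 0.12 rad, none past 1 either way. Its arguments: {"type":"object","properties":{"targets":{"type":"array"}},"required":["targets"]}

```bash
mkdir -p pics
python3 - <<'E'
from station import bot
import cv2,json,numpy as np
for n in ("scene","top"):
    c=bot.capture(n); cv2.imwrite(f"pics/{n}0.png",c["image"][:,:,::-1])
    print(n,{k:np.round(v,4).tolist() for k,v in c.items() if k!="image"})
c=bot.capture("wrist");print({k:np.round(v,4).tolist() for k,v in c.items() if k!="image"})
s=bot.sense();print(s, bot.grip_point_offset)
E
```

```text
scene {'fx': 405.0035, 'fy': 405.0035, 'cx': 277.8607, 'cy': 204.6794, 'distortion': [-0.0345, 0.0, 0.0, 0.0, 0.0], 'R': [[0.6435, -0.7654, -0.0056], [-0.3895, -0.3212, -0.8632], [0.6589, 0.5577, -0.5048]], 't': [-0.3011, 0.2435, 0.8713]}
top {'fx': 545.7585, 'fy': 545.7585, 'cx': 284.943, 'cy': 208.3676, 'distortion': [-0.1615, 0.0, 0.0, 0.0, 0.0], 'R': [[-0.0076, -0.9998, -0.0156], [-0.9891, 0.0098, -0.1467], [0.1469, 0.0143, -0.9891]], 't': [0.0094, 0.4653, 1.7905]}
{'fx': 295.9654, 'fy': 295.9654, 'cx': 275.387, 'cy': 207.4507, 'distortion': [-0.049, 0.0, 0.0, 0.0, 0.0], 'hand_eye': [[0.0003, -0.9567, -0.291, 0.0746], [1.0, 0.0003, 0.0001, -0.0005], [0.0, -0.291, 0.9567, -0.1428], [0.0, 0.0, 0.0, 1.0]]}
{'time_s': 0.15, 'q': array([-1.30886227,  0.32166601, -0.07011195,  1.45140664,  0.02261114,
        1.37078978, -0.05688513]), 'dq': array([-0.00018488, -0.00317837, -0.00086549, -0.0028729 , -0.00032041,
        0.00148056, -0.00071487]), 'effort': array([-1.91197555e-04, -4.94095016e+01, -3.83067364e-01, -3.14682662e+01,
        1.29894214e-02,  8.42330803e-03,  5.45789547e-06]), 'eef_pos': array([0.15937952, 0.62973584, 0.23046038]), 'tool_rot': array([-3.14011270e+00,  8.85393933e-05,  2.89382620e+00]), 'ft_force': array([-0.32944569, -0.56999233, -0.16616579]), 'moment': array([ 0.01435159, -0.01027607, -0.06371298]), 'gripper_force': 0.0, 'finger_gap': 0.08527662715964443} 0.0187
```

View pics/scene0.png

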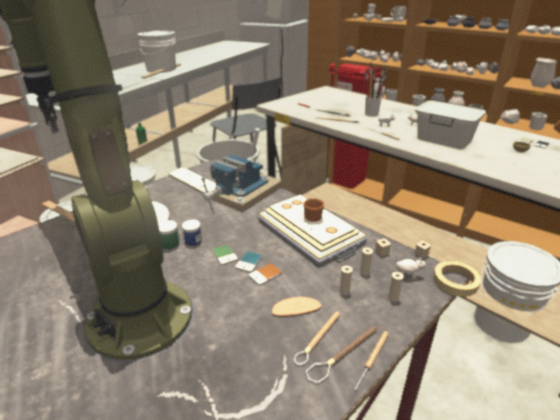

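View pics/top0.png

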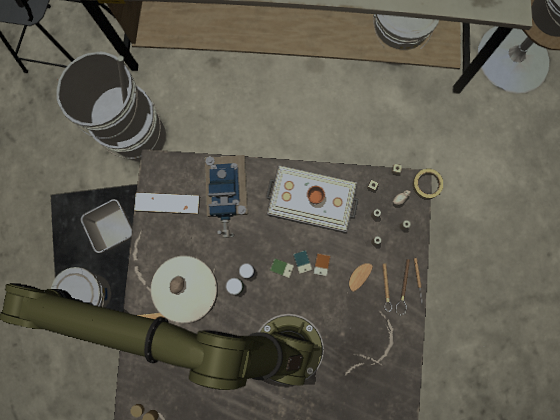

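The scene shows the base at about (312,225) with the posts to its right. In the top view the base is near (313,198), tall posts near (377,213), (406,224), (377,240), short posts near (373,184), (397,168), the animal near (401,198), and the deck near (167,203). I'll take enlarged crops next.

```bash
cat > h.py <<'E'
from station import bot
import cv2,numpy as np
from scipy.spatial.transform import Rotation as Ro
def crop(img,x0,y0,w,h,s,f):
    o=cv2.resize(img[y0:y0+h,x0:x0+w],None,fx=s,fy=s,interpolation=cv2.INTER_CUBIC)
    cv2.imwrite("pics/"+f,o[:,:,::-1])
def cam(n):
    s=bot.sense(); c=bot.capture(n)
    if n=="wrist":
        T=np.eye(4);T[:3,:3]=Ro.from_euler("xyz",s["tool_rot"]).as_matrix();T[:3,3]=s["eef_pos"]
        M=np.linalg.inv(T@np.array(c["hand_eye"])); c["R"],c["t"]=M[:3,:3],M[:3,3]
    return c
K=lambda c:np.array([[c["fx"],0,c["cx"]],[0,c["fy"],c["cy"]],[0,0,1.]])
def p2w(c,uv,z):
    uv=np.array(uv,float).reshape(-1,1,2)
    n=cv2.undistortPoints(uv,K(c),np.array(c["distortion"]))[:,0]
    d=np.c_[n,np.ones(len(n))]@np.array(c["R"]); o=-np.array(c["R"]).T@np.array(c["t"])
    return o+d*((np.broadcast_to(z,len(n))-o[2])/d[:,2])[:,None]
def w2p(c,X):
    return cv2.projectPoints(np.array(X,float).reshape(-1,3),cv2.Rodrigues(np.array(c["R"]))[0],np.array(c["t"]),K(c),np.array(c["distortion"]))[0][:,0]
E
python3 - <<'E'
from h import *
c=cam("top"); crop(c["image"],262,155,190,100,4,"a.png") ; crop(c["image"],125,180,90,45,8,"d.png")
c.pop("image")
E
```

```text
(no output)
```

View pics/a.png

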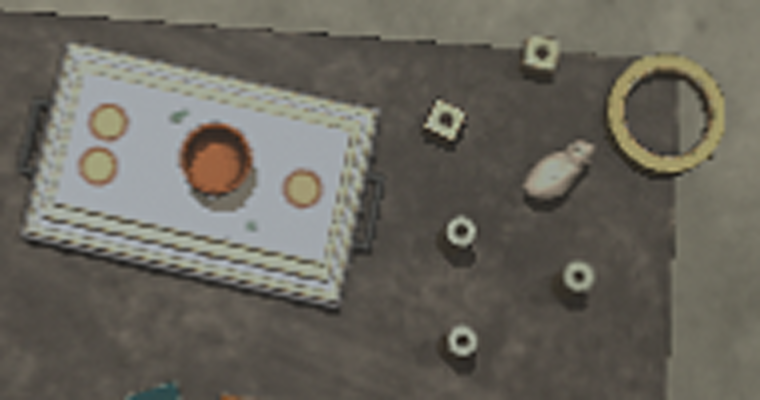

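View pics/d.png

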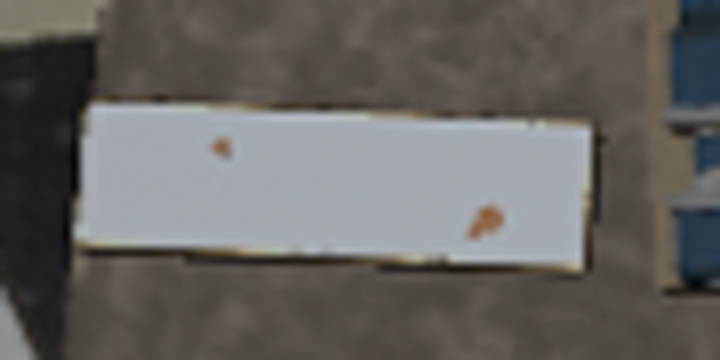

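Top crop a.png: rings at (108,122), (98,166), (302,188); post tops at (461,232), (577,277), (461,342); animal body (555,175) with head (582,150). Crop d.png: deck corners at (90,102), (592,122), (582,270), (75,242).

Run:
```python
from h import *
c=cam("top")
A=lambda l:(np.array(l,float)+.5)/4-.5+[262,155]
D=lambda l:(np.array(l,float)+.5)/8-.5+[125,180]
np.set_printoptions(precision=4,suppress=True)
r=p2w(c,A([(108,122),(98,166),(302,188)]),.05)
print("rings\n",r); m=(r[0]+r[1])/2; ax=m-r[2]; print("centre",(m+r[2])/2,"yaw",np.arctan2(-ax[0],ax[1]),np.linalg.norm(ax),np.linalg.norm(r[0]-r[1]))
print("posts\n",p2w(c,A([(461,232),(577,277),(461,342)]),.066))
print("short\n",p2w(c,A([(446,121),(542,54)]),.034))
print("animal rump,body,head\n",p2w(c,A([(533,193),(557,172),(580,150)]),.04))
print("cup",p2w(c,A([(215,158)]),.097))
d=p2w(c,D([(90,102),(592,122),(582,270),(75,242)]),.012);print("deck\n",d,d.mean(0))
```

```text
rings
 [[ 0.5413 -0.0077  0.05  ]
 [ 0.5042  0.0009  0.05  ]
 [ 0.484  -0.1683  0.05  ]]
centre [ 0.5034 -0.0859  0.05  ] yaw -0.23097269761878433 0.16941523222802835 0.03814145549089635
posts
 [[ 0.4435 -0.2973  0.066 ]
 [ 0.4052 -0.3922  0.066 ]
 [ 0.3529 -0.2945  0.066 ]]
short
 [[ 0.5426 -0.2927  0.034 ]
 [ 0.5998 -0.3768  0.034 ]]
animal rump,body,head
 [[ 0.4795 -0.3632  0.04  ]
 [ 0.4971 -0.3842  0.04  ]
 [ 0.5157 -0.4046  0.04  ]]
cup [[ 0.5017 -0.0945  0.097 ]]
deck
 [[0.5299 0.5211 0.012 ]
 [0.5185 0.3008 0.012 ]
 [0.4546 0.3041 0.012 ]
 [0.4688 0.5256 0.012 ]] [0.493  0.4129 0.012 ]
```

```bash
cat > plan.py <<'E'
import sys,numpy as np
from station import bot
# args: waypoints x,y,z,yaw -> totals in tool units from the measured pose, in sequence
s=bot.sense();p=s["eef_pos"];yaw=s["tool_rot"][2]
print("at",s["time_s"],p.round(4),s["tool_rot"].round(3),"gap",round(s["finger_gap"],4))
for a in sys.argv[1:]:
    x,y,z,w=map(float,a.split(","));d=np.array([x,y,z])-p;c,q=np.cos(yaw),np.sin(yaw)
    t=np.array([d[0]*c+d[1]*q,d[0]*q-d[1]*c,-d[2]])/.075
    sp=-((w-yaw+np.pi)%(2*np.pi)-np.pi)/.12
    n=max(int(np.ceil(np.linalg.norm(t)/.8)),int(np.ceil(abs(sp))))
    print(a,"total",t.round(3),"spin",round(sp,3),"n",n,"per row",(t/max(n,1)).round(3),round(sp/max(n,1),3))
    p=p+d
    # shifts assume yaw unchanged within a leg; spin is applied after
    yaw=w
E
python3 plan.py .16,.63,.25,2.911 .46,.36,.25,2.911 .5,0,.25,2.911 .4435,-.2973,.2,2.911 .4435,-.2973,.034,2.911
```

```text
at 0.25 [0.1594 0.6299 0.2308] [-3.141  0.     2.894] gap 0.0851
.16,.63,.25,2.911 total [-0.008  0.003 -0.256] spin -0.143 n 1 per row [-0.008  0.003 -0.256] -0.143
.46,.36,.25,2.911 total [-4.717 -2.59  -0.   ] spin -0.0 n 7 per row [-0.674 -0.37  -0.   ] -0.0
.5,0,.25,2.911 total [-1.616 -4.551 -0.   ] spin -0.0 n 7 per row [-0.231 -0.65  -0.   ] -0.0
.4435,-.2973,.2,2.911 total [-0.173 -4.031  0.667] spin -0.0 n 6 per row [-0.029 -0.672  0.111] -0.0
.4435,-.2973,.034,2.911 total [0.    0.    2.213] spin -0.0 n 3 per row [0.    0.    0.738] -0.0
```

Emit:
{"fn": "send_rows", "kwargs": {"targets": [{"dz":-0.256,"spin":-0.14,"jaw":1},{"dx":-0.674,"dy":-0.37,"jaw":1},{"dx":-0.674,"dy":-0.37,"jaw":1},{"dx":-0.674,"dy":-0.37,"jaw":1},{"dx":-0.674,"dy":-0.37,"jaw":1},{"dx":-0.674,"dy":-0.37,"jaw":1},{"dx":-0.674,"dy":-0.37,"jaw":1},{"dx":-0.674,"dy":-0.37,"jaw":1}]}}

```text
invalid input
```

Emit:
{"fn": "send_rows", "kwargs": {"targets": [{"dx":-0.231,"dy":-0.65,"jaw":1},{"dx":-0.231,"dy":-0.65,"jaw":1},{"dx":-0.231,"dy":-0.65,"jaw":1},{"dx":-0.231,"dy":-0.65,"jaw":1},{"dx":-0.231,"dy":-0.65,"jaw":1},{"dx":-0.231,"dy":-0.65,"jaw":1},{"dx":-0.231,"dy":-0.65,"jaw":1},{"jaw":0.8}]}}

```text
invalid input
```

```bash
python3 plan.py .4435,-.2973,.2,2.911 .4435,-.2973,.034,2.911
```

```text
at 0.25 [0.1594 0.6299 0.2308] [-3.141  0.     2.894] gap 0.0851
.4435,-.2973,.2,2.911 total [ -6.704 -11.056   0.411] spin -0.143 n 17 per row [-0.394 -0.65   0.024] -0.008
.4435,-.2973,.034,2.911 total [0.    0.    2.213] spin -0.0 n 3 per row [0.    0.    0.738] -0.0
```

Emit:
{"fn": "send_rows", "kwargs": {"targets": [{"dx":0,"dy":0,"dz":-0.256,"spin":-0.14,"jaw":1},{"dx":-0.674,"dy":-0.37,"dz":0,"spin":0,"jaw":1},{"dx":-0.674,"dy":-0.37,"dz":0,"spin":0,"jaw":1},{"dx":-0.674,"dy":-0.37,"dz":0,"spin":0,"jaw":1},{"dx":-0.674,"dy":-0.37,"dz":0,"spin":0,"jaw":1},{"dx":-0.674,"dy":-0.37,"dz":0,"spin":0,"jaw":1},{"dx":-0.674,"dy":-0.37,"dz":0,"spin":0,"jaw":1},{"dx":-0.674,"dy":-0.37,"dz":0,"spin":0,"jaw":1}]}}

```text
time_s: 1.25
eef_pos: [0.461, 0.3591, 0.2526]
tool_rot: [3.139, 0.001, 2.912]
ft_force: [0.9, 0.9, 1.1]
finger_gap: 0.0853
gripper_force: 0.0
```

Every row needs all five keys. Tracking is good.

Emit:
{"fn": "send_rows", "kwargs": {"targets": [{"dx":-0.231,"dy":-0.65,"dz":0,"spin":0,"jaw":1},{"dx":-0.231,"dy":-0.65,"dz":0,"spin":0,"jaw":1},{"dx":-0.231,"dy":-0.65,"dz":0,"spin":0,"jaw":1},{"dx":-0.231,"dy":-0.65,"dz":0,"spin":0,"jaw":1},{"dx":-0.231,"dy":-0.65,"dz":0,"spin":0,"jaw":1},{"dx":-0.231,"dy":-0.65,"dz":0,"spin":0,"jaw":1},{"dx":-0.231,"dy":-0.65,"dz":0,"spin":0,"jaw":1}]}}

```text
time_s: 2.12
eef_pos: [0.4999, -0.0015, 0.2524]
tool_rot: [3.14, 0.002, 2.911]
ft_force: [1.0, 0.4, -0.7]
finger_gap: 0.0855
gripper_force: 0.0
```

Emit:
{"fn": "send_rows", "kwargs": {"targets": [{"dx":-0.029,"dy":-0.672,"dz":0.111,"spin":0,"jaw":0.7},{"dx":-0.029,"dy":-0.672,"dz":0.111,"spin":0,"jaw":0.7},{"dx":-0.029,"dy":-0.672,"dz":0.111,"spin":0,"jaw":0.7},{"dx":-0.029,"dy":-0.672,"dz":0.111,"spin":0,"jaw":0.7},{"dx":-0.029,"dy":-0.672,"dz":0.111,"spin":0,"jaw":0.7},{"dx":-0.029,"dy":-0.672,"dz":0.111,"spin":0,"jaw":0.7},{"dx":0,"dy":0,"dz":0,"spin":0,"jaw":0.7}]}}

```text
time_s: 3.0
eef_pos: [0.4409, -0.302, 0.2017]
tool_rot: [-3.139, 0.001, 2.903]
ft_force: [-0.0, 0.2, 1.2]
finger_gap: 0.06
gripper_force: 0.0
```

```bash
python3 plan.py .4435,-.2973,.034,2.911
python3 - <<'E'
from h import *
c=cam("wrist"); im=c["image"].copy()
X=[(.4435,-.2973,.066),(.4052,-.3922,.066),(.3529,-.2945,.066),(.5426,-.2927,.034),(.4971,-.3842,.04)]
u=w2p(c,X);print(u.round(1))
for a in u: cv2.drawMarker(im,tuple(int(round(v)) for v in a),(255,0,0),0,8,1)
cv2.imwrite("pics/w1.png",im[:,:,::-1])
E
```

```text
at 3.0 [ 0.4409 -0.302   0.2017] [-3.139e+00  1.000e-03  2.903e+00] gap 0.06
.4435,-.2973,.034,2.911 total [-0.019  0.069  2.236] spin -0.065 n 3 per row [-0.006  0.023  0.745] -0.022
[[281.5 198.8]
 [176.8 184. ]
 [261.2 103. ]
 [304.2 269.9]
 [217.4 254.5]]
```

View pics/w1.png

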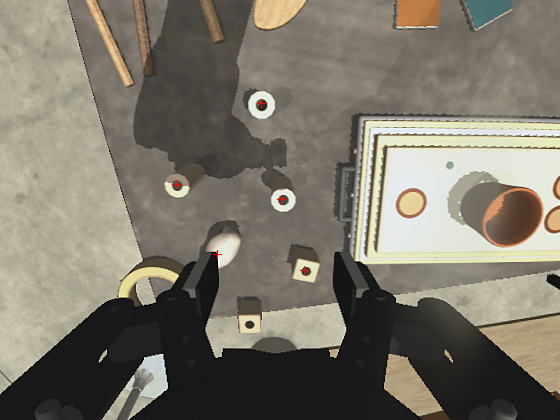

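Markers land on the bores of all three posts, with the target post at (282,199), so the positions are good. Descending onto post 1.

Emit:
{"fn": "send_rows", "kwargs": {"targets": [{"dx":-0.006,"dy":0.023,"dz":0.745,"spin":-0.02,"jaw":0.7},{"dx":-0.006,"dy":0.023,"dz":0.745,"spin":-0.02,"jaw":0.7},{"dx":-0.006,"dy":0.023,"dz":0.745,"spin":-0.02,"jaw":0.7},{"dx":0,"dy":0,"dz":0,"spin":0,"jaw":0.7}]}}

```text
time_s: 3.55
eef_pos: [0.4434, -0.2891, 0.0301]
tool_rot: [3.14, -0.008, 2.921]
ft_force: [-0.4, -0.7, 0.8]
finger_gap: 0.06
gripper_force: 0.0
```

Emit:
{"fn": "send_rows", "kwargs": {"targets": [{"dx":0,"dy":0,"dz":0,"spin":0,"jaw":0},{"dx":0,"dy":0,"dz":0,"spin":0,"jaw":0},{"dx":0,"dy":0,"dz":0,"spin":0,"jaw":0},{"dx":0,"dy":0,"dz":0,"spin":0,"jaw":0},{"dx":0,"dy":0,"dz":0,"spin":0,"jaw":0}]}}

```text
time_s: 4.18
eef_pos: [0.4478, -0.2935, 0.0361]
tool_rot: [3.141, 0.006, 2.918]
ft_force: [-0.4, 0.6, 5.9]
finger_gap: 0.0223
gripper_force: 58.5
```

```bash
python3 plan.py .4435,-.2973,.19,2.911 .5414,-.0075,.19,2.911 .5414,-.0075,.086,2.911
```

```text
at 4.175 [ 0.4478 -0.2935  0.0361] [3.141 0.006 2.918] gap 0.0223
.4435,-.2973,.19,2.911 total [ 0.044 -0.062 -2.052] spin 0.058 n 3 per row [ 0.015 -0.021 -0.684] 0.019
.5414,-.0075,.19,2.911 total [-0.388  4.06  -0.   ] spin -0.0 n 6 per row [-0.065  0.677 -0.   ] -0.0
.5414,-.0075,.086,2.911 total [0.    0.    1.387] spin -0.0 n 2 per row [0.    0.    0.693] -0.0
```

Emit:
{"fn": "send_rows", "kwargs": {"targets": [{"dx":0,"dy":0,"dz":-0.68,"spin":0,"jaw":0},{"dx":0,"dy":0,"dz":-0.68,"spin":0,"jaw":0},{"dx":0,"dy":0,"dz":-0.68,"spin":0,"jaw":0}]}}

```text
time_s: 4.55
eef_pos: [0.4456, -0.2929, 0.1893]
tool_rot: [3.141, 0.003, 2.917]
ft_force: [0.1, 0.6, -0.4]
finger_gap: 0.0224
gripper_force: 58.9
```

Emit:
{"fn": "send_rows", "kwargs": {"targets": [{"dx":-0.062,"dy":0.666,"dz":0,"spin":0.01,"jaw":0},{"dx":-0.062,"dy":0.666,"dz":0,"spin":0.01,"jaw":0},{"dx":-0.062,"dy":0.666,"dz":0,"spin":0.01,"jaw":0},{"dx":-0.062,"dy":0.666,"dz":0,"spin":0.01,"jaw":0},{"dx":-0.062,"dy":0.666,"dz":0,"spin":0.01,"jaw":0},{"dx":-0.062,"dy":0.666,"dz":0,"spin":0.01,"jaw":0},{"dx":0,"dy":0,"dz":0,"spin":0,"jaw":0},{"dx":0,"dy":0,"dz":0,"spin":0,"jaw":0}]}}

```text
time_s: 5.55
eef_pos: [0.5402, -0.0075, 0.1872]
tool_rot: [3.141, 0.002, 2.91]
ft_force: [-0.5, -0.8, -0.1]
finger_gap: 0.0226
gripper_force: 59.0
```

```bash
python3 plan.py .5434,-.008,.086,2.911;  python3 - <<'E'
from h import *
for i in range(4):
    c=cam("top"); s=bot.sense(); print(s["eef_pos"].round(4),s["tool_rot"].round(4),abs(s["dq"]).max().round(3),s["finger_gap"])
c=cam("wrist");cv2.imwrite("pics/w2.png",c["image"][:,:,::-1])
print(w2p(c,[(.5414,-.0075,.05),(.5044,.0012,.05),(.4839,-.1686,.05)]))
E
```

```text
at 5.55 [ 0.5402 -0.0075  0.1872] [3.141e+00 2.000e-03 2.910e+00] gap 0.0226
.5434,-.008,.086,2.911 total [-0.044  0.003  1.349] spin -0.006 n 2 per row [-0.022  0.002  0.675] -0.003
[ 0.54   -0.0082  0.187 ] [3.1412e+00 1.5000e-03 2.9087e+00] 0.014 0.0226193801061194
[ 0.5399 -0.0085  0.1868] [3.1411e+00 1.2000e-03 2.9081e+00] 0.007 0.022171541289973173
[ 0.5398 -0.0085  0.1867] [3.1411e+00 1.0000e-03 2.9078e+00] 0.007 0.022765471976820297
[ 0.5398 -0.0083  0.1865] [3.1411e+00 7.0000e-04 2.9080e+00] 0.007 0.022378500767416185
[[276.98223202 198.59258123]
 [276.94990332 159.62248066]
 [102.77257469 180.27435494]]
```

View pics/w2.png

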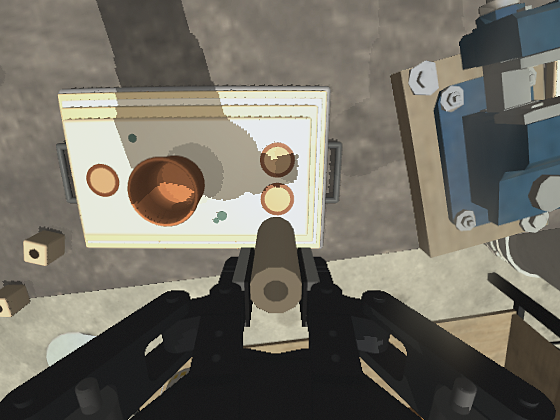

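Emit:
{"fn": "send_rows", "kwargs": {"targets": [{"dx":-0.025,"dy":0,"dz":0.65,"spin":-0.01,"jaw":0},{"dx":-0.025,"dy":0,"dz":0.6,"spin":-0.01,"jaw":0},{"dx":0,"dy":0,"dz":0.06,"spin":0,"jaw":0},{"dx":0,"dy":0,"dz":0.03,"spin":0,"jaw":0},{"dx":0,"dy":0,"dz":0.02,"spin":0,"jaw":0},{"dx":0,"dy":0,"dz":0,"spin":0,"jaw":0}]}}

```text
time_s: 6.55
eef_pos: [0.5445, -0.0077, 0.0853]
tool_rot: [3.141, 0.002, 2.913]
ft_force: [0.2, -1.0, 1.7]
finger_gap: 0.0226
gripper_force: 60.8
```

Emit:
{"fn": "send_rows", "kwargs": {"targets": [{"dx":0,"dy":0,"dz":0.01,"spin":0,"jaw":0},{"dx":0,"dy":0,"dz":0,"spin":0,"jaw":0.42},{"dx":0,"dy":0,"dz":0,"spin":0,"jaw":0.42},{"dx":0,"dy":0,"dz":0,"spin":0,"jaw":0.42},{"dx":0,"dy":0,"dz":-0.3,"spin":0,"jaw":0.42},{"dx":0,"dy":0,"dz":-0.6,"spin":0,"jaw":0.42},{"dx":0,"dy":0,"dz":-0.6,"spin":0,"jaw":0.5}]}}

```text
time_s: 7.42
eef_pos: [0.5431, -0.0076, 0.1965]
tool_rot: [-3.141, -0.001, 2.913]
ft_force: [0.8, 0.1, -0.3]
finger_gap: 0.043
gripper_force: 0.0
```

```bash
python3 plan.py .4052,-.3922,.21,2.911 .4052,-.3922,.035,2.911
python3 - <<'E'
from h import *
c=cam("top"); crop(c["image"],262,155,190,100,4,"a2.png")
E
```

```text
at 7.425 [ 0.5431 -0.0076  0.1965] [-3.141e+00 -1.000e-03  2.913e+00] gap 0.043
.4052,-.3922,.21,2.911 total [ 0.629 -5.411 -0.179] spin 0.016 n 7 per row [ 0.09  -0.773 -0.026] 0.002
.4052,-.3922,.035,2.911 total [0.    0.    2.333] spin -0.0 n 3 per row [0.    0.    0.778] -0.0
```

View pics/a2.png

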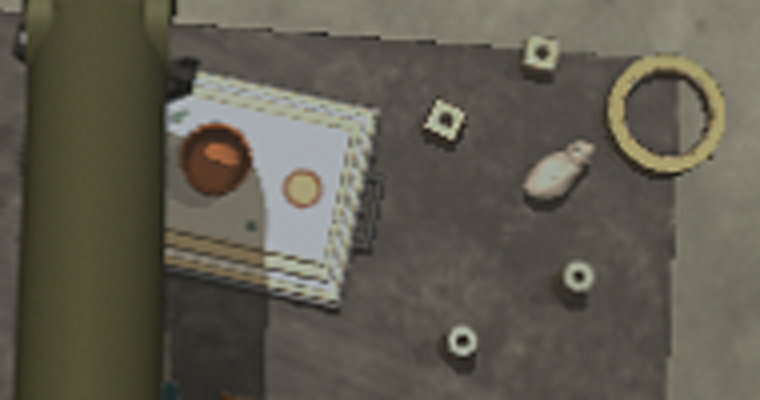

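The arm hides the placed post in this view; the rest is undisturbed. On to post 2 at (577,277), with a check of post 1 later.

Emit:
{"fn": "send_rows", "kwargs": {"targets": [{"dx":0.09,"dy":-0.773,"dz":-0.026,"spin":0,"jaw":0.7},{"dx":0.09,"dy":-0.773,"dz":-0.026,"spin":0,"jaw":0.7},{"dx":0.09,"dy":-0.773,"dz":-0.026,"spin":0,"jaw":0.7},{"dx":0.09,"dy":-0.773,"dz":-0.026,"spin":0,"jaw":0.7},{"dx":0.09,"dy":-0.773,"dz":-0.026,"spin":0,"jaw":0.7},{"dx":0.09,"dy":-0.773,"dz":-0.026,"spin":0,"jaw":0.7},{"dx":0.09,"dy":-0.773,"dz":-0.026,"spin":0,"jaw":0.7}]}}

```text
time_s: 8.35
eef_pos: [0.405, -0.3936, 0.2094]
tool_rot: [3.141, 0.001, 2.914]
ft_force: [0.5, 0.5, 0.5]
finger_gap: 0.0597
gripper_force: 0.0
```

Emit:
{"fn": "send_rows", "kwargs": {"targets": [{"dx":0,"dy":0,"dz":0.6,"spin":0,"jaw":0.7},{"dx":0,"dy":0,"dz":0.6,"spin":0,"jaw":0.7},{"dx":0,"dy":0,"dz":0,"spin":0,"jaw":0.7},{"dx":0,"dy":0,"dz":0,"spin":0,"jaw":0.7}]}}

```text
time_s: 8.85
eef_pos: [0.4062, -0.3929, 0.1207]
tool_rot: [-3.141, 0.001, 2.913]
ft_force: [0.1, -1.1, 0.5]
finger_gap: 0.0597
gripper_force: 0.0
```

```bash
python3 plan.py .4052,-.3922,.034,2.911
python3 - <<'E'
from h import *
c=cam("top"); crop(c["image"],262,155,190,100,4,"a3.png")
E
```

```text
at 8.85 [ 0.4062 -0.3929  0.1207] [-3.141e+00  1.000e-03  2.913e+00] gap 0.0597
.4052,-.3922,.034,2.911 total [0.015 0.006 1.156] spin 0.018 n 2 per row [0.007 0.003 0.578] 0.009
```

View pics/a3.png

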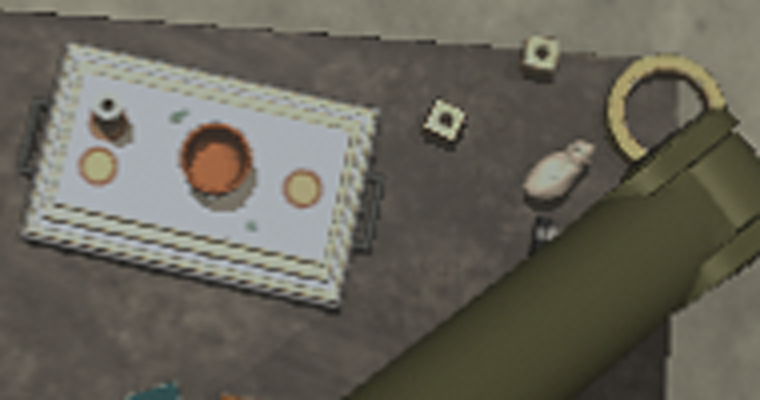

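Post 1 stands on its ring, bore at (107,104). Gripping post 2.

Emit:
{"fn": "send_rows", "kwargs": {"targets": [{"dx":0.007,"dy":0,"dz":0.578,"spin":0,"jaw":0.7},{"dx":0.007,"dy":0,"dz":0.578,"spin":0,"jaw":0.7},{"dx":0,"dy":0,"dz":0,"spin":0,"jaw":0.7},{"dx":0,"dy":0,"dz":0,"spin":0,"jaw":0},{"dx":0,"dy":0,"dz":0,"spin":0,"jaw":0},{"dx":0,"dy":0,"dz":0,"spin":0,"jaw":0},{"dx":0,"dy":0,"dz":0,"spin":0,"jaw":0},{"dx":0,"dy":0,"dz":0,"spin":0,"jaw":0}]}}

```text
time_s: 9.9
eef_pos: [0.4061, -0.3932, 0.0352]
tool_rot: [-3.141, 0.004, 2.913]
ft_force: [-0.6, 0.8, 7.6]
finger_gap: 0.0222
gripper_force: 58.4
```

```bash
python3 plan.py .4052,-.3922,.19,2.911 .4839,-.1686,.19,2.911
python3 - <<'E'
from h import *
c=cam("top"); print(p2w(c,(np.array([(107,104)])+.5)/4-.5+[262,155],.116))
E
```

```text
at 9.9 [ 0.4061 -0.3932  0.0352] [-3.141  0.004  2.913] gap 0.0222
.4052,-.3922,.19,2.911 total [ 0.015  0.01  -2.064] spin 0.018 n 3 per row [ 0.005  0.003 -0.688] 0.006
.4839,-.1686,.19,2.911 total [-0.34   3.142 -0.   ] spin -0.0 n 4 per row [-0.085  0.786 -0.   ] -0.0
[[ 0.54338375 -0.0075485   0.116     ]]
```

Emit:
{"fn": "send_rows", "kwargs": {"targets": [{"dx":0,"dy":0,"dz":-0.69,"spin":0,"jaw":0},{"dx":0,"dy":0,"dz":-0.69,"spin":0,"jaw":0},{"dx":0,"dy":0,"dz":-0.69,"spin":0,"jaw":0},{"dx":-0.08,"dy":0.788,"dz":0,"spin":0,"jaw":0},{"dx":-0.08,"dy":0.788,"dz":0,"spin":0,"jaw":0},{"dx":-0.08,"dy":0.788,"dz":0,"spin":0,"jaw":0},{"dx":-0.08,"dy":0.788,"dz":0,"spin":0,"jaw":0}]}}

```text
time_s: 10.82
eef_pos: [0.4823, -0.1655, 0.1893]
tool_rot: [3.14, 0.003, 2.913]
ft_force: [0.8, -0.2, -1.1]
finger_gap: 0.0225
gripper_force: 59.0
```

Emit:
{"fn": "send_rows", "kwargs": {"targets": [{"dx":0,"dy":0,"dz":0,"spin":0,"jaw":0},{"dx":0,"dy":0,"dz":0,"spin":0,"jaw":0},{"dx":0,"dy":0,"dz":0,"spin":0,"jaw":0}]}}

```text
time_s: 11.2
eef_pos: [0.481, -0.1691, 0.1884]
tool_rot: [-3.142, 0.001, 2.91]
ft_force: [0.1, 0.6, -1.1]
finger_gap: 0.0224
gripper_force: 59.1
```

```bash
python3 plan.py .4839,-.1686,.0855,2.911
```

```text
at 11.2 [ 0.481  -0.1691  0.1884] [-3.142e+00  1.000e-03  2.910e+00] gap 0.0224
.4839,-.1686,.0855,2.911 total [-0.036  0.015  1.371] spin -0.01 n 2 per row [-0.018  0.007  0.686] -0.005
```

Emit:
{"fn": "send_rows", "kwargs": {"targets": [{"dx":-0.018,"dy":0,"dz":0.65,"spin":0,"jaw":0},{"dx":-0.018,"dy":0,"dz":0.62,"spin":0,"jaw":0},{"dx":0,"dy":0,"dz":0.07,"spin":0,"jaw":0},{"dx":0,"dy":0,"dz":0.04,"spin":0,"jaw":0},{"dx":0,"dy":0,"dz":0.02,"spin":0,"jaw":0},{"dx":0,"dy":0,"dz":0,"spin":0,"jaw":0}]}}

```text
time_s: 11.95
eef_pos: [0.4847, -0.1689, 0.0852]
tool_rot: [3.141, 0.002, 2.912]
ft_force: [-3.1, -1.2, 6.3]
finger_gap: 0.0223
gripper_force: 59.7
```

Emit:
{"fn": "send_rows", "kwargs": {"targets": [{"dx":0,"dy":0,"dz":0,"spin":0,"jaw":0.42},{"dx":0,"dy":0,"dz":0,"spin":0,"jaw":0.42},{"dx":0,"dy":0,"dz":0,"spin":0,"jaw":0.42},{"dx":0,"dy":0,"dz":-0.3,"spin":0,"jaw":0.42},{"dx":0,"dy":0,"dz":-0.7,"spin":0,"jaw":0.42},{"dx":0,"dy":0,"dz":-0.7,"spin":0,"jaw":0.7}]}}

```text
time_s: 12.7
eef_pos: [0.4838, -0.1676, 0.2116]
tool_rot: [-3.141, -0.001, 2.913]
ft_force: [1.2, 0.3, 0.1]
finger_gap: 0.0526
gripper_force: 0.0
```

```bash
python3 plan.py .3529,-.2945,.19,2.911 .3529,-.2945,.034,2.911
```

```text
at 12.7 [ 0.4838 -0.1676  0.2116] [-3.141e+00 -1.000e-03  2.913e+00] gap 0.0526
.3529,-.2945,.19,2.911 total [ 1.316 -2.043  0.288] spin 0.016 n 4 per row [ 0.329 -0.511  0.072] 0.004
.3529,-.2945,.034,2.911 total [0.   0.   2.08] spin -0.0 n 3 per row [0.    0.    0.693] -0.0
```

Emit:
{"fn": "send_rows", "kwargs": {"targets": [{"dx":0.329,"dy":-0.511,"dz":0.072,"spin":0,"jaw":0.7},{"dx":0.329,"dy":-0.511,"dz":0.072,"spin":0,"jaw":0.7},{"dx":0.329,"dy":-0.511,"dz":0.072,"spin":0,"jaw":0.7},{"dx":0.329,"dy":-0.511,"dz":0.072,"spin":0,"jaw":0.7},{"dx":0,"dy":0,"dz":0.5,"spin":0,"jaw":0.7},{"dx":0,"dy":0,"dz":0.5,"spin":0,"jaw":0.7},{"dx":0,"dy":0,"dz":0,"spin":0,"jaw":0.7},{"dx":0,"dy":0,"dz":0,"spin":0,"jaw":0.7}]}}

```text
time_s: 13.7
eef_pos: [0.3539, -0.2951, 0.1149]
tool_rot: [-3.141, 0.001, 2.913]
ft_force: [0.2, -0.9, -0.1]
finger_gap: 0.0599
gripper_force: 0.0
```

```bash
python3 plan.py .3529,-.2945,.034,2.911
```

```text
at 13.7 [ 0.3539 -0.2951  0.1149] [-3.141e+00  1.000e-03  2.913e+00] gap 0.0599
.3529,-.2945,.034,2.911 total [0.015 0.005 1.079] spin 0.018 n 2 per row [0.008 0.003 0.539] 0.009
```

Emit:
{"fn": "send_rows", "kwargs": {"targets": [{"dx":0.008,"dy":0,"dz":0.54,"spin":0,"jaw":0.7},{"dx":0.008,"dy":0,"dz":0.54,"spin":0,"jaw":0.7},{"dx":0,"dy":0,"dz":0,"spin":0,"jaw":0.7},{"dx":0,"dy":0,"dz":0,"spin":0,"jaw":0},{"dx":0,"dy":0,"dz":0,"spin":0,"jaw":0},{"dx":0,"dy":0,"dz":0,"spin":0,"jaw":0},{"dx":0,"dy":0,"dz":0,"spin":0,"jaw":0},{"dx":0,"dy":0,"dz":0,"spin":0,"jaw":0}]}}

```text
time_s: 14.7
eef_pos: [0.3539, -0.2951, 0.035]
tool_rot: [3.141, 0.004, 2.913]
ft_force: [-1.6, 0.2, 6.9]
finger_gap: 0.0224
gripper_force: 58.4
```

```bash
python3 plan.py .3529,-.2945,.19,2.911 .5044,.0012,.19,2.911
```

```text
at 14.7 [ 0.3539 -0.2951  0.035 ] [3.141 0.004 2.913] gap 0.0224
.3529,-.2945,.19,2.911 total [ 0.015  0.005 -2.067] spin 0.019 n 3 per row [ 0.005  0.002 -0.689] 0.006
.5044,.0012,.19,2.911 total [-1.065  4.3   -0.   ] spin -0.0 n 6 per row [-0.178  0.717 -0.   ] -0.0
```

Emit:
{"fn": "send_rows", "kwargs": {"targets": [{"dx":0,"dy":0,"dz":-0.69,"spin":0,"jaw":0},{"dx":0,"dy":0,"dz":-0.69,"spin":0,"jaw":0},{"dx":0,"dy":0,"dz":-0.69,"spin":0,"jaw":0}]}}

```text
time_s: 15.08
eef_pos: [0.3521, -0.2948, 0.1906]
tool_rot: [3.14, 0.003, 2.912]
ft_force: [1.2, 0.9, -1.0]
finger_gap: 0.0224
gripper_force: 58.9
```

Emit:
{"fn": "send_rows", "kwargs": {"targets": [{"dx":-0.178,"dy":0.717,"dz":0,"spin":0,"jaw":0},{"dx":-0.178,"dy":0.717,"dz":0,"spin":0,"jaw":0},{"dx":-0.178,"dy":0.717,"dz":0,"spin":0,"jaw":0},{"dx":-0.178,"dy":0.717,"dz":0,"spin":0,"jaw":0},{"dx":-0.178,"dy":0.717,"dz":0,"spin":0,"jaw":0},{"dx":-0.178,"dy":0.717,"dz":0,"spin":0,"jaw":0},{"dx":0,"dy":0,"dz":0,"spin":0,"jaw":0},{"dx":0,"dy":0,"dz":0,"spin":0,"jaw":0}]}}

```text
time_s: 16.08
eef_pos: [0.5033, 0.001, 0.1889]
tool_rot: [3.141, 0.001, 2.913]
ft_force: [-0.4, -0.4, -0.2]
finger_gap: 0.0222
gripper_force: 59.0
```

```bash
python3 plan.py .5044,.0012,.084,2.911
```

```text
at 16.075 [0.5033 0.001  0.1889] [3.141e+00 1.000e-03 2.913e+00] gap 0.0222
.5044,.0012,.084,2.911 total [-0.014  0.006  1.399] spin 0.016 n 2 per row [-0.007  0.003  0.7  ] 0.008
```

Emit:
{"fn": "send_rows", "kwargs": {"targets": [{"dx":-0.007,"dy":0,"dz":0.65,"spin":0,"jaw":0},{"dx":-0.007,"dy":0,"dz":0.62,"spin":0,"jaw":0},{"dx":0,"dy":0,"dz":0.07,"spin":0,"jaw":0},{"dx":0,"dy":0,"dz":0.04,"spin":0,"jaw":0},{"dx":0,"dy":0,"dz":0.02,"spin":0,"jaw":0},{"dx":0,"dy":0,"dz":0,"spin":0,"jaw":0}]}}

```text
time_s: 16.82
eef_pos: [0.5057, 0.0013, 0.085]
tool_rot: [3.14, 0.003, 2.913]
ft_force: [-2.2, -0.7, 6.0]
finger_gap: 0.0226
gripper_force: 59.4
```

Emit:
{"fn": "send_rows", "kwargs": {"targets": [{"dx":0,"dy":0,"dz":0,"spin":0,"jaw":0.42},{"dx":0,"dy":0,"dz":0,"spin":0,"jaw":0.42},{"dx":0,"dy":0,"dz":0,"spin":0,"jaw":0.42},{"dx":0,"dy":0,"dz":-0.3,"spin":0,"jaw":0.42},{"dx":0,"dy":0,"dz":-0.7,"spin":0,"jaw":0.42},{"dx":0,"dy":0,"dz":-0.7,"spin":0,"jaw":0.7},{"dx":0,"dy":0,"dz":-0.5,"spin":0,"jaw":1}]}}

```text
time_s: 17.7
eef_pos: [0.5047, 0.0014, 0.2504]
tool_rot: [3.14, 0.002, 2.913]
ft_force: [0.9, 1.4, -0.3]
finger_gap: 0.0707
gripper_force: 0.0
```

```bash
python3 plan.py .49,.41,.25,1.5
```

```text
at 17.7 [0.5047 0.0014 0.2504] [3.140e+00 2.000e-03 2.913e+00] gap 0.0707
.49,.41,.25,1.5 total [1.426 5.262 0.006] spin 11.774 n 12 per row [0.119 0.438 0.   ] 0.981
```

Emit:
{"fn": "send_rows", "kwargs": {"targets": [{"dx":0.19,"dy":0.752,"dz":0,"spin":0,"jaw":1},{"dx":0.19,"dy":0.752,"dz":0,"spin":0,"jaw":1},{"dx":0.19,"dy":0.752,"dz":0,"spin":0,"jaw":1},{"dx":0.19,"dy":0.752,"dz":0,"spin":0,"jaw":1},{"dx":0.19,"dy":0.752,"dz":0,"spin":0,"jaw":1},{"dx":0.19,"dy":0.752,"dz":0,"spin":0,"jaw":1},{"dx":0.19,"dy":0.752,"dz":0,"spin":0,"jaw":1}]}}

```text
time_s: 18.58
eef_pos: [0.4962, 0.4104, 0.2478]
tool_rot: [-3.141, -0.0, 2.913]
ft_force: [0.8, -0.7, 0.6]
finger_gap: 0.0853
gripper_force: 0.0
```

Emit:
{"fn": "send_rows", "kwargs": {"targets": [{"dx":0,"dy":0,"dz":0,"spin":0.973,"jaw":1},{"dx":0,"dy":0,"dz":0,"spin":0.973,"jaw":1},{"dx":0,"dy":0,"dz":0,"spin":0.973,"jaw":1},{"dx":0,"dy":0,"dz":0,"spin":0.973,"jaw":1},{"dx":0,"dy":0,"dz":0,"spin":0.973,"jaw":1},{"dx":0,"dy":0,"dz":0,"spin":0.973,"jaw":1},{"dx":0,"dy":0,"dz":0,"spin":0.973,"jaw":1},{"dx":0,"dy":0,"dz":0,"spin":0.973,"jaw":1}]}}

```text
time_s: 19.58
eef_pos: [0.4964, 0.4086, 0.2476]
tool_rot: [-3.141, 0.0, 1.975]
ft_force: [-0.9, -0.1, 0.1]
finger_gap: 0.085
gripper_force: 0.0
```

Emit:
{"fn": "send_rows", "kwargs": {"targets": [{"dx":0,"dy":0,"dz":0,"spin":0.973,"jaw":1},{"dx":0,"dy":0,"dz":0,"spin":0.973,"jaw":1},{"dx":0,"dy":0,"dz":0,"spin":0.973,"jaw":1},{"dx":0,"dy":0,"dz":0,"spin":0.973,"jaw":1},{"dx":0,"dy":0,"dz":0,"spin":0,"jaw":1},{"dx":0,"dy":0,"dz":0,"spin":0,"jaw":1}]}}

```text
time_s: 20.32
eef_pos: [0.4964, 0.4087, 0.2479]
tool_rot: [-3.141, 0.0, 1.514]
ft_force: [0.7, -0.5, 0.2]
finger_gap: 0.0855
gripper_force: 0.0
```

```bash
python3 plan.py .493,.4129,.12,1.513
python3 - <<'E'
from h import *
print(bot.sense()["q"].round(2))
w=cam("wrist"); t=cam("top")
b=cv2.resize(t["image"][155:230,262:365],None,fx=5,fy=5,interpolation=cv2.INTER_CUBIC)
im=w["image"].copy()
for a in w2p(w,[[0.5299,0.5211,0.012],[0.5185,0.3008,0.012],[0.4546,0.3041,0.012],[0.4688,0.5256,0.012],[.493,.4129,.012]]): cv2.drawMarker(im,tuple(int(round(v)) for v in a),(255,0,0),0,8,1)
cv2.imwrite("pics/p1.png",b[:,:,::-1]);cv2.imwrite("pics/w3.png",im[:,:,::-1])
E
```

```text
at 20.325 [0.4964 0.4087 0.2479] [-3.141  0.     1.514] gap 0.0855
.493,.4129,.12,1.513 total [ 0.054 -0.048  1.705] spin 0.008 n 3 per row [ 0.018 -0.016  0.568] 0.003
[-1.19  0.33  0.59  1.47 -0.18  1.4  -0.65]
```

View pics/p1.png

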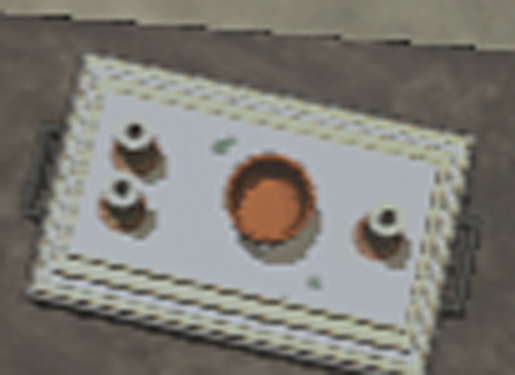

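View pics/w3.png

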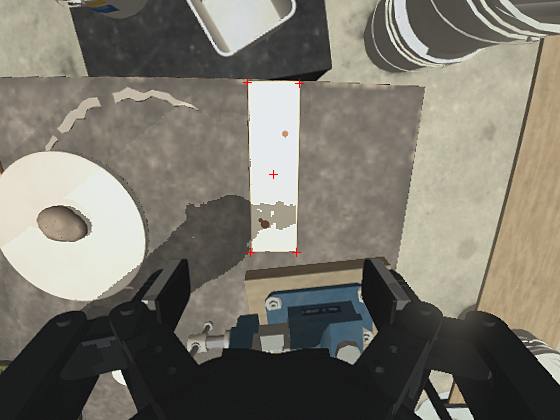

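Crop p1 shows all three posts upright on their rings, bores at (133,130), (122,188), (387,218), with the cup untouched. In w3 the deck corner markers match the real corners. Descending to the deck.

Emit:
{"fn": "send_rows", "kwargs": {"targets": [{"dx":0.02,"dy":-0.016,"dz":0.7,"spin":0,"jaw":0.92},{"dx":0.02,"dy":-0.016,"dz":0.7,"spin":0,"jaw":0.92},{"dx":0.014,"dy":-0.016,"dz":0.7,"spin":0,"jaw":0.92},{"dx":0,"dy":0,"dz":0.6,"spin":0,"jaw":0.92},{"dx":0,"dy":0,"dz":0.4,"spin":0,"jaw":0.92},{"dx":0,"dy":0,"dz":0,"spin":0,"jaw":0.92},{"dx":0,"dy":0,"dz":0,"spin":0,"jaw":0.92}]}}

```text
time_s: 21.3
eef_pos: [0.4942, 0.4135, 0.017]
tool_rot: [3.14, -0.002, 1.512]
ft_force: [0.3, -0.7, 0.6]
finger_gap: 0.0785
gripper_force: 0.0
```

```bash
python3 plan.py .493,.4129,-.004,1.513
python3 - <<'E'
from h import *
c=cam("top"); P=p2w(c,(np.array([(133,130),(122,188),(387,218)])+.5)/5-.5+[262,155],.116)
a=-.231;R=np.array([[np.cos(a),-np.sin(a)],[np.sin(a),np.cos(a)]]); print((P[:,:2]-[.5034,-.0859])@R)
E
```

```text
at 21.3 [0.4942 0.4135 0.017 ] [ 3.140e+00 -2.000e-03  1.512e+00] gap 0.0785
.493,.4129,-.004,1.513 total [-0.009 -0.015  0.281] spin -0.007 n 1 per row [-0.009 -0.015  0.281] -0.007
[[ 0.02093993  0.08599228]
 [-0.01758819  0.08451187]
 [ 0.00060339 -0.08538681]]
```

Emit:
{"fn": "send_rows", "kwargs": {"targets": [{"dx":0,"dy":-0.015,"dz":0.1,"spin":0,"jaw":0.92},{"dx":0,"dy":0,"dz":0.08,"spin":0,"jaw":0.92},{"dx":0,"dy":0,"dz":0.06,"spin":0,"jaw":0.92},{"dx":0,"dy":0,"dz":0,"spin":0,"jaw":0.92}]}}

```text
time_s: 21.85
eef_pos: [0.4917, 0.4126, -0.003]
tool_rot: [-3.141, 0.001, 1.512]
ft_force: [-0.5, 0.4, -0.1]
finger_gap: 0.0785
gripper_force: 0.0
```

Emit:
{"fn": "send_rows", "kwargs": {"targets": [{"dx":0,"dy":0.01,"dz":0.03,"spin":0,"jaw":0.92},{"dx":0,"dy":0,"dz":0,"spin":0,"jaw":0.6},{"dx":0,"dy":0,"dz":0,"spin":0,"jaw":0.6},{"dx":0,"dy":0,"dz":0,"spin":0,"jaw":0.6},{"dx":0,"dy":0,"dz":0,"spin":0,"jaw":0.6}]}}

```text
time_s: 22.48
eef_pos: [0.4936, 0.4131, -0.004]
tool_rot: [3.14, -0.001, 1.512]
ft_force: [1.5, -1.1, 5.0]
finger_gap: 0.062
gripper_force: 68.5
```

Emit:
{"fn": "send_rows", "kwargs": {"targets": [{"dx":0,"dy":0,"dz":-0.2,"spin":0,"jaw":0.5},{"dx":0,"dy":0,"dz":-0.5,"spin":0,"jaw":0.5},{"dx":0,"dy":0,"dz":-0.6,"spin":0,"jaw":0.5},{"dx":0,"dy":0,"dz":-0.6,"spin":0,"jaw":0.5},{"dx":0,"dy":0,"dz":-0.6,"spin":0,"jaw":0.5},{"dx":0,"dy":0,"dz":-0.6,"spin":0,"jaw":0.5},{"dx":0,"dy":0,"dz":-0.3,"spin":0,"jaw":0.5},{"dx":0,"dy":0,"dz":0,"spin":0,"jaw":0.5}]}}

```text
time_s: 23.48
eef_pos: [0.493, 0.4132, 0.2519]
tool_rot: [3.14, -0.002, 1.512]
ft_force: [0.1, -0.5, -3.9]
finger_gap: 0.0621
gripper_force: 67.6
```

```bash
python3 plan.py .5034,-.0859,.25,1.34
python3 - <<'E'
from h import *
print(bot.sense()["q"].round(2))
c=cam("wrist"); cv2.imwrite("pics/w4.png",c["image"][:,:,::-1])
E
```

```text
at 23.475 [0.493  0.4132 0.2519] [ 3.140e+00 -2.000e-03  1.512e+00] gap 0.0621
.5034,-.0859,.25,1.34 total [-6.635  0.529  0.026] spin 1.434 n 9 per row [-0.737  0.059  0.003] 0.159
[-1.2   0.33  0.59  1.46 -0.18  1.41 -0.66]
```

View pics/w4.png

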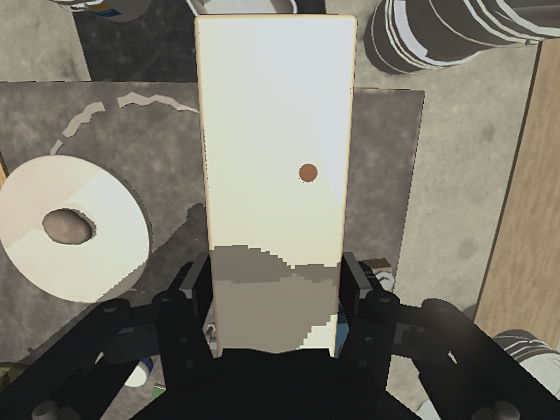

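The deck is held level, far edge corners at (196,15) and (356,14). Carrying it over while measuring its centre offset.

Emit:
{"fn": "send_rows", "kwargs": {"targets": [{"dx":-0.3,"dy":0.025,"dz":0,"spin":0,"jaw":0.5},{"dx":-0.6,"dy":0.05,"dz":0,"spin":0,"jaw":0.5},{"dx":-0.65,"dy":0.05,"dz":0,"spin":0,"jaw":0.5},{"dx":-0.65,"dy":0.05,"dz":0,"spin":0,"jaw":0.5},{"dx":-0.65,"dy":0.05,"dz":0,"spin":0,"jaw":0.5},{"dx":-0.65,"dy":0.05,"dz":0,"spin":0,"jaw":0.5},{"dx":-0.65,"dy":0.05,"dz":0,"spin":0,"jaw":0.5},{"dx":-0.65,"dy":0.05,"dz":0,"spin":0,"jaw":0.5}]}}

```text
time_s: 24.52
eef_pos: [0.4979, 0.0488, 0.2485]
tool_rot: [-3.139, 0.001, 1.511]
ft_force: [0.2, -1.5, -4.0]
finger_gap: 0.062
gripper_force: 67.5
```

Emit:
{"fn": "send_rows", "kwargs": {"targets": [{"dx":-0.65,"dy":0.05,"dz":0,"spin":0,"jaw":0.5},{"dx":-0.65,"dy":0.06,"dz":0,"spin":0,"jaw":0.5},{"dx":-0.4,"dy":0.03,"dz":0,"spin":0,"jaw":0.5},{"dx":-0.135,"dy":0.01,"dz":0,"spin":0.4,"jaw":0.5},{"dx":0,"dy":0,"dz":0,"spin":0.6,"jaw":0.5},{"dx":0,"dy":0,"dz":0,"spin":0.43,"jaw":0.5},{"dx":0,"dy":0,"dz":0,"spin":0,"jaw":0.5},{"dx":0,"dy":0,"dz":0,"spin":0,"jaw":0.5}]}}

```text
time_s: 25.52
eef_pos: [0.5024, -0.0855, 0.2498]
tool_rot: [-3.141, -0.0, 1.342]
ft_force: [-0.0, 0.2, -3.4]
finger_gap: 0.0623
gripper_force: 67.5
```

```bash
python3 plan.py .5034,-.0859,.1115,1.34
python3 - <<'E'
from h import *
c=cam("wrist"); cv2.imwrite("pics/w5.png",c["image"][:,:,::-1]); E=np.array(c["hand_eye"])
def tool(c,uv,z):
    n=cv2.undistortPoints(np.array(uv,float).reshape(-1,1,2),K(c),np.array(c["distortion"]))[:,0]
    d=np.c_[n,np.ones(len(n))]@E[:3,:3].T; o=E[:3,3]; return o+d*((z-o[2])/d[:,2])[:,None]
print(tool(c,[(196,15),(356,14),(211,200),(347,200)],-.0165).round(4))
t=cam("top"); crop(t["image"],240,140,150,110,5,"t5.png")
E
```

```text
at 25.525 [ 0.5024 -0.0855  0.2498] [-3.141 -0.     1.342] gap 0.0623
.5034,-.0859,.1115,1.34 total [-0.002  0.014  1.844] spin 0.013 n 3 per row [-0.001  0.005  0.615] 0.004
[[ 0.1119 -0.0306 -0.0165]
 [ 0.1122  0.0303 -0.0165]
 [ 0.0388 -0.0289 -0.0165]
 [ 0.0388  0.0314 -0.0165]]
```

View pics/w5.png

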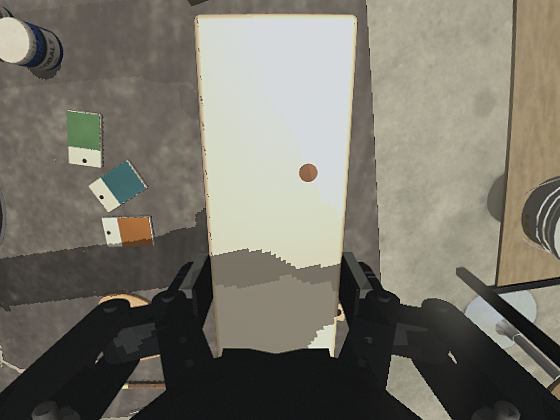

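The deck is centred on the TCP (far edge computes to 112 mm). Lowering slowly.

Emit:
{"fn": "send_rows", "kwargs": {"targets": [{"dx":0,"dy":0.013,"dz":0.5,"spin":0.01,"jaw":0.5},{"dx":0,"dy":0,"dz":0.5,"spin":0,"jaw":0.5},{"dx":0,"dy":0,"dz":0.5,"spin":0,"jaw":0.5},{"dx":0,"dy":0,"dz":0.2,"spin":0,"jaw":0.5},{"dx":0,"dy":0,"dz":0,"spin":0,"jaw":0.5},{"dx":0,"dy":0,"dz":0,"spin":0,"jaw":0.5}]}}

```text
time_s: 26.38
eef_pos: [0.5051, -0.0866, 0.1243]
tool_rot: [3.139, -0.001, 1.339]
ft_force: [0.5, -0.3, -4.2]
finger_gap: 0.0622
gripper_force: 67.6
```

```bash
python3 plan.py .5034,-.0859,.1115,1.34
```

```text
at 26.375 [ 0.5051 -0.0866  0.1243] [ 3.139e+00 -1.000e-03  1.339e+00] gap 0.0622
.5034,-.0859,.1115,1.34 total [ 0.004 -0.024  0.17 ] spin -0.006 n 1 per row [ 0.004 -0.024  0.17 ] -0.006
```

Emit:
{"fn": "send_rows", "kwargs": {"targets": [{"dx":0,"dy":-0.012,"dz":0.06,"spin":0,"jaw":0.5},{"dx":0,"dy":0,"dz":0.05,"spin":0,"jaw":0.5},{"dx":0,"dy":0,"dz":0.03,"spin":0,"jaw":0.5},{"dx":0,"dy":0,"dz":0.02,"spin":0,"jaw":0.5},{"dx":0,"dy":0,"dz":0,"spin":0,"jaw":0.5}]}}

```text
time_s: 27.0
eef_pos: [0.5035, -0.0863, 0.1121]
tool_rot: [3.141, -0.001, 1.339]
ft_force: [-3.1, 1.0, 5.5]
finger_gap: 0.0622
gripper_force: 68.7
```

Emit:
{"fn": "send_rows", "kwargs": {"targets": [{"dx":0,"dy":0,"dz":0,"spin":0,"jaw":0.9},{"dx":0,"dy":0,"dz":0,"spin":0,"jaw":0.9},{"dx":0,"dy":0,"dz":0,"spin":0,"jaw":0.9},{"dx":0,"dy":0,"dz":-0.2,"spin":0,"jaw":0.9},{"dx":0,"dy":0,"dz":-0.6,"spin":0,"jaw":0.95},{"dx":0,"dy":0,"dz":-0.6,"spin":0,"jaw":1},{"dx":0,"dy":0,"dz":-0.4,"spin":0,"jaw":1}]}}

```text
time_s: 27.88
eef_pos: [0.5037, -0.0868, 0.249]
tool_rot: [3.138, -0.002, 1.338]
ft_force: [-0.2, 0.5, -0.4]
finger_gap: 0.0854
gripper_force: 0.0
```

```bash
python3 plan.py .49,-.3775,.25,2.6;python3 - <<'E'
from h import *
print(bot.sense()["q"].round(2))
E
```

```text
at 27.875 [ 0.5037 -0.0868  0.249 ] [ 3.138e+00 -2.000e-03  1.338e+00] gap 0.0854
.49,-.3775,.25,2.6 total [-3.814  0.715 -0.014] spin -10.513 n 11 per row [-0.347  0.065 -0.001] -0.956
[-0.86 -0.02  0.98  1.79  0.02  1.36 -0.11]
```

Emit:
{"fn": "send_rows", "kwargs": {"targets": [{"dx":-0.77,"dy":0.15,"dz":0,"spin":0,"jaw":0.75},{"dx":-0.77,"dy":0.15,"dz":0,"spin":0,"jaw":0.75},{"dx":-0.77,"dy":0.15,"dz":0,"spin":0,"jaw":0.75},{"dx":-0.77,"dy":0.15,"dz":0,"spin":0,"jaw":0.75},{"dx":-0.75,"dy":0.15,"dz":0,"spin":0,"jaw":0.75}]}}

```text
time_s: 28.5
eef_pos: [0.4921, -0.3803, 0.2468]
tool_rot: [3.141, 0.0, 1.34]
ft_force: [1.9, 1.0, 0.4]
finger_gap: 0.0643
gripper_force: 0.0
```

Emit:
{"fn": "send_rows", "kwargs": {"targets": [{"dx":0,"dy":0,"dz":0,"spin":-0.99,"jaw":0.75},{"dx":0,"dy":0,"dz":0,"spin":-0.99,"jaw":0.75},{"dx":0,"dy":0,"dz":0,"spin":-0.99,"jaw":0.75},{"dx":0,"dy":0,"dz":0,"spin":-0.99,"jaw":0.75},{"dx":0,"dy":0,"dz":0,"spin":-0.99,"jaw":0.75},{"dx":0,"dy":0,"dz":0,"spin":-0.99,"jaw":0.75},{"dx":0,"dy":0,"dz":0,"spin":-0.99,"jaw":0.75},{"dx":0,"dy":0,"dz":0,"spin":-0.99,"jaw":0.75}]}}

```text
time_s: 29.5
eef_pos: [0.4918, -0.3788, 0.247]
tool_rot: [3.141, 0.001, 2.293]
ft_force: [0.7, 0.4, 0.2]
finger_gap: 0.0639
gripper_force: 0.0
```

Emit:
{"fn": "send_rows", "kwargs": {"targets": [{"dx":0,"dy":0,"dz":0,"spin":0,"jaw":0.75},{"dx":0,"dy":0,"dz":0,"spin":0,"jaw":0.75}]}}

```text
time_s: 29.75
eef_pos: [0.4917, -0.3788, 0.2464]
tool_rot: [3.141, 0.001, 2.287]
ft_force: [0.5, 0.7, 0.1]
finger_gap: 0.0643
gripper_force: 0.0
```

```bash
python3 plan.py .493,-.38,.1,2.29
python3 - <<'E'
from h import *
c=cam("wrist"); im=c["image"]
np.savez("w6.npz",**{k:v for k,v in c.items()})
print(w2p(c,[(.4971,-.3842,.04),(.493,-.38,.03)]))
a=cv2.resize(im[90:290,180:380],None,fx=3,fy=3,interpolation=cv2.INTER_CUBIC); 
cv2.imwrite("pics/w6.png",a[:,:,::-1])
t=cam("top"); crop(t["image"],262,150,110,85,5,"t6.png")
E
```

```text
at 29.75 [ 0.4917 -0.3788  0.2464] [3.141e+00 1.000e-03 2.287e+00] gap 0.0643
.493,-.38,.1,2.29 total [-0.023  0.002  1.952] spin -0.021 n 3 per row [-0.008  0.001  0.651] -0.007
[[276.28992841 188.06004486]
 [276.00328934 181.58526241]]
```

View pics/w6.png

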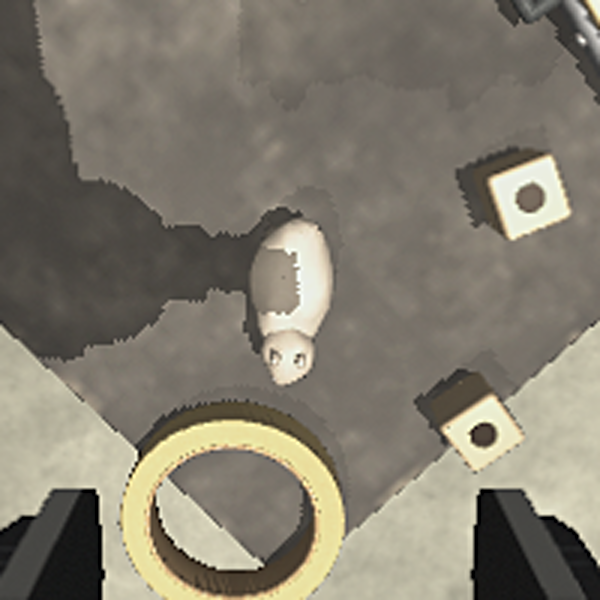

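View pics/t6.png

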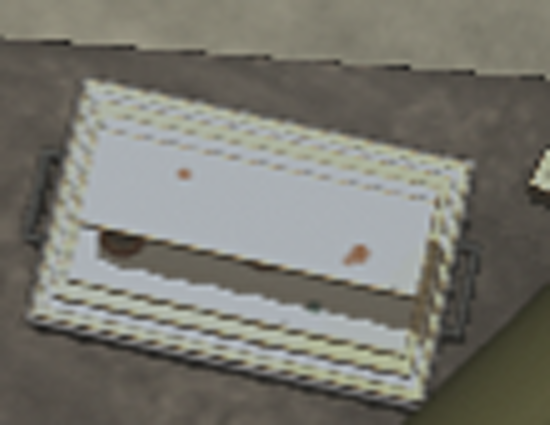

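w6 shows the animal's rump at (297,220), body edges at columns 250 and 333 near row 285, and the nose at (285,385). t6 shows the deck lying squarely on the base, front edge from (78,226) to (417,298), right end up to (437,198).

Run:
```python
from h import *
w=dict(np.load("w6.npz")); f=lambda l:np.array(l,float)/3+[180-1/3,90-1/3]
P=p2w(w,f([(297,219),(285,385),(291,285),(290,300),(288,357)]),[.03,.035,.03,.03,.04])
print(P.round(4)); d=P[0]-P[1]; print("len",np.linalg.norm(d[:2]),"yaw y",np.arctan2(-d[0],d[1]),"mid",(P[0]+P[1])/2)
t=cam("top"); g=lambda l:(np.array(l,float)+.5)/5-.5+[262,150]
Q=p2w(t,g([(78,226),(417,298),(437,198)]),[.122,.122,.128]); print(Q.round(4))
e=Q[0]-Q[1]; a=np.arctan2(-e[0],e[1]); m=(Q[1]+Q[2])/2; y=np.array([-np.sin(a),np.cos(a)])
print("deck yaw",a,"len",np.linalg.norm(e[:2]),"centre",m[:2]+.112*y)
```

```text
[[ 0.48   -0.3602  0.03  ]
 [ 0.5219 -0.4157  0.035 ]
 [ 0.4962 -0.3824  0.03  ]
 [ 0.5001 -0.3875  0.03  ]
 [ 0.5137 -0.4044  0.04  ]]
len 0.06942845196526407 yaw y 0.6465207416330928 mid [ 0.50095535 -0.38794791  0.0325    ]
[[ 0.4964  0.0285  0.122 ]
 [ 0.4478 -0.187   0.122 ]
 [ 0.5112 -0.2007  0.128 ]]
deck yaw -0.22197977017360968 len 0.2208887626005813 centre [ 0.50416285 -0.08460575]
```

```bash
python3 plan.py .4973,-.3832,.1,2.22 .4973,-.3832,.012,2.22
```

```text
at 29.9 [ 0.4917 -0.3787  0.2459] [-3.142  0.     2.289] gap 0.0641
.4973,-.3832,.1,2.22 total [-0.094  0.017  1.945] spin 0.572 n 3 per row [-0.031  0.006  0.648] 0.191
.4973,-.3832,.012,2.22 total [0.    0.    1.173] spin -0.0 n 2 per row [0.    0.    0.587] -0.0
```

Emit:
{"fn": "send_rows", "kwargs": {"targets": [{"dx":-0.031,"dy":0.006,"dz":0.648,"spin":0.19,"jaw":0.75},{"dx":-0.031,"dy":0.006,"dz":0.648,"spin":0.19,"jaw":0.75},{"dx":-0.031,"dy":0.006,"dz":0.648,"spin":0.19,"jaw":0.75},{"dx":0,"dy":0,"dz":0,"spin":0,"jaw":0.75},{"dx":0,"dy":0,"dz":0,"spin":0,"jaw":0.75}]}}

```text
time_s: 30.52
eef_pos: [0.4979, -0.3842, 0.1018]
tool_rot: [3.141, 0.002, 2.221]
ft_force: [0.6, 0.5, 1.3]
finger_gap: 0.0643
gripper_force: 0.0
```

```bash
python3 plan.py .4973,-.3832,.012,2.22
```

```text
at 30.525 [ 0.4979 -0.3842  0.1018] [3.141e+00 2.000e-03 2.221e+00] gap 0.0643
.4973,-.3832,.012,2.22 total [0.015 0.002 1.198] spin 0.008 n 2 per row [0.007 0.001 0.599] 0.004
```

Emit:
{"fn": "send_rows", "kwargs": {"targets": [{"dx":0.015,"dy":0,"dz":0.6,"spin":0,"jaw":0.75},{"dx":0,"dy":0,"dz":0.5,"spin":0,"jaw":0.75},{"dx":0,"dy":0,"dz":0.09,"spin":0,"jaw":0.75},{"dx":0,"dy":0,"dz":0,"spin":0,"jaw":0.6},{"dx":0,"dy":0,"dz":0,"spin":0,"jaw":0.5},{"dx":0,"dy":0,"dz":0,"spin":0,"jaw":0.2},{"dx":0,"dy":0,"dz":0,"spin":0,"jaw":0.2},{"dx":0,"dy":0,"dz":0,"spin":0,"jaw":0.2}]}}

```text
time_s: 31.52
eef_pos: [0.4978, -0.3833, 0.0132]
tool_rot: [3.14, 0.003, 2.221]
ft_force: [-0.8, 1.7, 6.3]
finger_gap: 0.0319
gripper_force: 58.8
```

Emit:
{"fn": "send_rows", "kwargs": {"targets": [{"dx":0,"dy":0,"dz":0,"spin":0,"jaw":0.2},{"dx":0,"dy":0,"dz":0,"spin":0,"jaw":0.2}]}}

```text
time_s: 31.78
eef_pos: [0.4978, -0.3833, 0.0132]
tool_rot: [3.14, 0.003, 2.221]
ft_force: [-1.4, 0.9, 7.0]
finger_gap: 0.0316
gripper_force: 58.8
```

```bash
python3 plan.py .5,-.36,.23,2.22
```

```text
at 31.775 [ 0.4978 -0.3833  0.0132] [3.140e+00 3.000e-03 2.221e+00] gap 0.0316
.5,-.36,.23,2.22 total [ 0.229  0.211 -2.891] spin 0.011 n 4 per row [ 0.057  0.053 -0.723] 0.003
```

Emit:
{"fn": "send_rows", "kwargs": {"targets": [{"dx":0,"dy":0,"dz":-0.3,"spin":0,"jaw":0.2},{"dx":0,"dy":0,"dz":-0.65,"spin":0,"jaw":0.2},{"dx":0,"dy":0,"dz":-0.65,"spin":0,"jaw":0.2},{"dx":0,"dy":0,"dz":-0.65,"spin":0,"jaw":0.2},{"dx":0,"dy":0,"dz":-0.65,"spin":0,"jaw":0.2}]}}

```text
time_s: 32.4
eef_pos: [0.4961, -0.3826, 0.2316]
tool_rot: [3.141, 0.001, 2.22]
ft_force: [0.0, -0.2, -0.5]
finger_gap: 0.0317
gripper_force: 59.7
```

Emit:
{"fn": "send_rows", "kwargs": {"targets": [{"dx":0,"dy":0,"dz":0,"spin":0.9,"jaw":0.2},{"dx":0,"dy":0,"dz":0,"spin":0.95,"jaw":0.2},{"dx":0,"dy":0,"dz":0,"spin":0.95,"jaw":0.2},{"dx":0,"dy":0,"dz":0,"spin":0.95,"jaw":0.2},{"dx":0,"dy":0,"dz":0,"spin":0.95,"jaw":0.2},{"dx":0,"dy":0,"dz":0,"spin":0.95,"jaw":0.2},{"dx":0,"dy":0,"dz":0,"spin":0.95,"jaw":0.2},{"dx":0,"dy":0,"dz":0,"spin":0.69,"jaw":0.2}]}}

```text
time_s: 33.4
eef_pos: [0.4963, -0.3825, 0.2298]
tool_rot: [3.14, -0.0, 1.343]
ft_force: [0.5, 0.3, -0.1]
finger_gap: 0.0316
gripper_force: 59.7
```

```bash
python3 plan.py .505,-.0797,.23,1.346
```

```text
at 33.4 [ 0.4963 -0.3825  0.2298] [ 3.14  -0.     1.343] gap 0.0316
.505,-.0797,.23,1.346 total [ 3.959e+00 -7.990e-01 -2.000e-03] spin -0.026 n 6 per row [ 0.66  -0.133 -0.   ] -0.004
```

Emit:
{"fn": "send_rows", "kwargs": {"targets": [{"dx":0.66,"dy":-0.133,"dz":0,"spin":0,"jaw":0.2},{"dx":0.66,"dy":-0.133,"dz":0,"spin":0,"jaw":0.2},{"dx":0.66,"dy":-0.133,"dz":0,"spin":0,"jaw":0.2},{"dx":0.66,"dy":-0.133,"dz":0,"spin":0,"jaw":0.2},{"dx":0.66,"dy":-0.133,"dz":0,"spin":0,"jaw":0.2},{"dx":0.66,"dy":-0.133,"dz":0,"spin":0,"jaw":0.2},{"dx":0,"dy":0,"dz":0,"spin":0,"jaw":0.2},{"dx":0,"dy":0,"dz":0,"spin":0,"jaw":0.2}]}}

```text
time_s: 34.4
eef_pos: [0.5042, -0.0804, 0.229]
tool_rot: [3.141, -0.001, 1.346]
ft_force: [-0.8, -0.4, -0.3]
finger_gap: 0.0318
gripper_force: 59.8
```

```bash
python3 plan.py .505,-.0797,.1406,1.346
```

```text
at 34.4 [ 0.5042 -0.0804  0.229 ] [ 3.141e+00 -1.000e-03  1.346e+00] gap 0.0318
.505,-.0797,.1406,1.346 total [0.011 0.008 1.179] spin -0.003 n 2 per row [0.006 0.004 0.59 ] -0.002
```

Emit:
{"fn": "send_rows", "kwargs": {"targets": [{"dx":0.01,"dy":0.008,"dz":0.5,"spin":0,"jaw":0.2},{"dx":0,"dy":0,"dz":0.4,"spin":0,"jaw":0.2},{"dx":0,"dy":0,"dz":0.15,"spin":0,"jaw":0.2},{"dx":0,"dy":0,"dz":0,"spin":0,"jaw":0.2},{"dx":0,"dy":0,"dz":0,"spin":0,"jaw":0.2}]}}

```text
time_s: 35.02
eef_pos: [0.5059, -0.0795, 0.1508]
tool_rot: [3.14, -0.001, 1.345]
ft_force: [-0.5, 0.0, -0.4]
finger_gap: 0.0315
gripper_force: 59.8
```

Emit:
{"fn": "send_rows", "kwargs": {"targets": [{"dx":0,"dy":0,"dz":0.05,"spin":0,"jaw":0.2},{"dx":0,"dy":0,"dz":0.03,"spin":0,"jaw":0.2},{"dx":0,"dy":0,"dz":0.02,"spin":0,"jaw":0.2},{"dx":0,"dy":0,"dz":0,"spin":0,"jaw":0.2}]}}

```text
time_s: 35.52
eef_pos: [0.505, -0.0788, 0.1419]
tool_rot: [-3.141, 0.0, 1.346]
ft_force: [0.0, 0.2, -1.1]
finger_gap: 0.0316
gripper_force: 59.8
```

Emit:
{"fn": "send_rows", "kwargs": {"targets": [{"dx":0,"dy":0,"dz":0.015,"spin":0,"jaw":0.2},{"dx":0,"dy":0,"dz":0,"spin":0,"jaw":0.2}]}}

```text
time_s: 35.78
eef_pos: [0.5052, -0.0788, 0.1412]
tool_rot: [3.141, -0.0, 1.346]
ft_force: [-1.7, 0.0, 2.9]
finger_gap: 0.0321
gripper_force: 60.0
```

Emit:
{"fn": "send_rows", "kwargs": {"targets": [{"dx":0,"dy":0,"dz":0.01,"spin":0,"jaw":0.2},{"dx":0,"dy":0,"dz":0,"spin":0,"jaw":0.2}]}}

```text
time_s: 36.02
eef_pos: [0.5055, -0.0788, 0.1411]
tool_rot: [3.141, -0.001, 1.346]
ft_force: [-2.3, 1.3, 7.5]
finger_gap: 0.0316
gripper_force: 60.4
```

Contact is confirmed. Releasing and rising.

Emit:
{"fn": "send_rows", "kwargs": {"targets": [{"dx":0,"dy":0,"dz":-0.01,"spin":0,"jaw":0.2},{"dx":0,"dy":0,"dz":0,"spin":0,"jaw":0.75},{"dx":0,"dy":0,"dz":0,"spin":0,"jaw":0.75},{"dx":0,"dy":0,"dz":0,"spin":0,"jaw":0.75},{"dx":0,"dy":0,"dz":0,"spin":0,"jaw":0.75},{"dx":0,"dy":0,"dz":-0.3,"spin":0,"jaw":0.75},{"dx":0,"dy":0,"dz":-0.6,"spin":0,"jaw":0.75},{"dx":0,"dy":0,"dz":-0.6,"spin":0,"jaw":0.75}]}}

```text
time_s: 37.02
eef_pos: [0.5047, -0.079, 0.2544]
tool_rot: [-3.141, 0.0, 1.346]
ft_force: [0.9, -0.0, 0.1]
finger_gap: 0.0639
gripper_force: 0.0
```

Emit:
{"fn": "send_rows", "kwargs": {"targets": [{"dx":-0.5,"dy":0,"dz":-0.4,"spin":0,"jaw":0.75},{"dx":-0.7,"dy":0,"dz":0,"spin":0,"jaw":0.75},{"dx":-0.7,"dy":0,"dz":0,"spin":0,"jaw":0.75},{"dx":-0.7,"dy":0,"dz":0,"spin":0,"jaw":0.75},{"dx":-0.7,"dy":0,"dz":0,"spin":0,"jaw":0.75},{"dx":0,"dy":0,"dz":0,"spin":0,"jaw":0.75},{"dx":0,"dy":0,"dz":0,"spin":0,"jaw":0.75}]}}

```text
time_s: 37.9
eef_pos: [0.4499, -0.32, 0.2831]
tool_rot: [-3.141, -0.0, 1.345]
ft_force: [-0.2, 1.0, 0.1]
finger_gap: 0.0637
gripper_force: 0.0
```

Run:
```python
from h import *
print(bot.sense()["eef_pos"].round(3))
# animal vs deck colour in the top view: print a luminance/saturation patch and blob
t=cam("top"); im=t["image"].astype(int)
u=w2p(t,[(.5037,-.0855,.128),(.5037,-.0855,.17)]); print(u)
x0,y0=[int(v) for v in u[0]]
for y in range(y0-14,y0+15): print(y,' '.join('%3d'%(im[y,x,0]-im[y,x,2]+100) for x in range(x0-20,x0+21)))
```

```text
[ 0.45  -0.32   0.283]
[[312.92695824 191.86378987]
 [313.40057028 189.47745502]]
177  92  91  91  89  89  89  88  90  91  94 107 120 120 111 110 114 114 114 114 113 111 109 113 126 116 102  92  89  89  95 113 118 115 114 115 111 112 118 132 125 114
178  98 111 116 106  98  92  92  91  90  89  87  90  91  94  95 111 121 118 113 114 115 115 114 114 115 110 109 118 120 108  93  88  88  92  95 102 112 114 115 117 112
179  90  89  89  89  93 104 120 113 101  94  91  91  90  89  88  88  90  91  95 107 120 120 112 111 114 116 116 116 116 111 110 115 126 116 104  93  88  88  96 109 114
180  89  90  89  89  89  89  89  88  90  97 110 121 110  96  92  91  92  89  88  87  90  92  94  96 110 121 119 115 114 116 116 116 116 115 112 110 128 129 108  93  89
181  90  90  90  90  90  89  90  89  90  89  88  89  88  93 103 120 118 102  95  91  91  90  88  88  88  90  91  95 107 122 121 117 115 116 117 116 116 116 112 110 114
182  90  90  90  90  89  88  90  90  89  90  89  89  90  89  89  88  88  89  99 111 120 111  96  92  92  91  90  88  88  90  92  94  95 112 122 119 116 116 116 117 118
183  90  8
[... 3153 characters left out ...]
  91  90  90  89 100 129 152
202 114 114 114 114 114 114 115 114 114 114 114 114 114 114 115 114 114 113 113 115 122 131 127 114  97  90  92  91  89  89  89  89  90  90  89  90  90  89 106 139 129
203 116 115 115 115 115 115 114 113 113 115 114 114 114 114 114 114 114 114 114 115 116 116 121 118 117 125 140 124 103  92  90  92  91  90  89  89  89  88  88  97  93
204 110 108 112 117 116 115 115 115 115 114 115 115 115 115 115 115 115 113 113 114 113 115 115 115 115 113 112 111 115 122 132 127 115  98  89  92  92  90  89  88  88
205  89  88  96 109 109 109 109 113 116 116 116 115 115 115 115 114 115 114 114 115 114 114 115 114 114 114 114 114 113 113 113 114 112 116 125 140 125 104  92  89  94
```

```bash
python3 -c "
from station import bot
print(bot.sign_off())"
```

```text
the job is handed in; nothing more can be done
None
```

The job is handed in at about 38 s robot time, but sign-off returned no verdict: the three posts measured within 2 mm of their ring centres and the shelf within 2 mm of centre and square, and the animal on it, checked only from pixel values because my picture views were used up, reads upright, lengthwise and near the middle.

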